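# Clear the clay scrap into the rail tray

## Task

Clear the pottery bench: hang the metal scrap tray by its two hooks on the rail and bring it along the rail right up against the dark stop collar, and put the three broken lumps of dry clay (bent coil, slab offcut, chunk) in the tray. Leave the tray hanging there with all three pieces in it, and leave the finished cup and bowl, the brush and the bottle where they stand.

Things in the scene. Friction and masses are not known exactly. Their poses are not given: they have to be found in the camera images.
- rack: Fixed wooden rack, left of the bench. Origin on the bench under the middle of its round steel rail; y runs along the rail, -x faces the robot. Rail 14 mm thick, centre 170 mm up, 420 mm long; a 22 mm square post 180 mm high at each end. Below, a plank (x -10 to 6, z 35 to 90, y -200 to 200 mm) on which the hung tray's back leans. Nothing stands above the rail but collar and post tops.
- stop: Fixed dark steel stop collar on the +y half of the rail, 36 mm in diameter, 20 mm long, a small screw on top reaching 30 mm above its centre. Origin at its centre, on the rail's axis; axes as the rack's. The tray hangs on its -y side, touching its face at y = -10 mm (beyond it there is no room).
- tray: Loose open aluminium scrap tray, 0.38 kg. Origin: centre of its underside. Box 140 (x) by 180 (y) by 70 mm high, walls 4 mm. On its +x wall two straps, 16 mm wide at y = -60 and 60, rise to downward-open hooks reaching to +x: underside z 150, top 156, gap for the rail x 70 to 94, lip 5 mm thick down to z 120. Hung: x as the rack's x, underside 27 mm up, leaning 0.06 rad.
- tray_grip (a point): Point in the wooden grip board between and above the hook straps, at tray (66, 0, 188) mm: board 12 mm thick (x 60 to 72), 90 mm wide (y -45 to 45), z 155 to 210 mm. Pinch it from above, closing along the tray's x. Axes as the tray's.
- tray_hook (a point): Point midway between the two hooks, in the middle of their gap, at the height of their undersides: tray (82, 0, 150) mm. Hung, it is over the rail at the height of the rail's top (177 mm).
- tray_hook_end (a point): The +y end face of the +y hook, at tray (82, 68, 150) mm: the face that meets the stop collar.
- coil: Loose scrap: stub of a thick clay coil, slightly bent, rounded, light brown. Origin under its middle, on the bench; long axis x. 108 mm long (x), 36 mm thick, 52 mm over the bend (y), 36 mm high; bend bulges to +y. 0.13 kg.
- coil_mid (a point): Middle of the coil stub, 18 mm above its origin; the piece is about 36 mm wide (y) here, from y = -12 to 24 mm.
- slab: Loose scrap: flat broken slab offcut of light brown clay with jagged ends. Origin under its middle; long axis x. About 108 mm long (x), 50 mm wide (y), 26 mm thick (z). 0.17 kg.
- slab_mid (a point): Middle of the slab offcut, 13 mm above its origin.
- lump: Loose scrap: rough chunk of light brown clay. Origin under its middle; long axis x. About 72 mm long (x), 46 mm wide (y), 42 mm high. 0.16 kg.
- lump_mid (a point): Middle of the chunk, 20 mm above its origin.
- cup: Bystander: finished open cup of the same light brown clay, 74 mm in diameter, 85 mm high, loose. Origin at the centre of its underside.
- bowl: Bystander: finished open bowl of the same clay, 100 mm in diameter, 50 mm high, loose. Origin at the centre of its underside.
- brush: Bystander: brush lying on the far part of the bench, 200 mm long along its x, loose. Origin under its middle.
- bottle: Bystander: upright white bottle with a yellow cap, 76 mm in diameter, 190 mm high, loose. Origin at the centre of its underside.

How it is judged:
By the outcome, as a careful person would: the job done as asked, in the order asked, and still so for the second after the job is handed in, with the robot touching nothing.
It also fails if it takes over 72 s, if anything falls off the work surface, if the arm or the gripper's body presses on something with over 40 N, if the wrist force passes 120 N, or if a joint passes its speed limit or range.

## Robot

A 6-joint arm with a two-finger parallel gripper is mounted at the origin on the work surface. World frame = base frame: x ahead of the robot, y to its left, z up, the work surface at z = 0. Lengths are in mm, angles in rad, forces in N, time in s.
With the tool pointing down it reaches from about 200 to 875 mm from the base axis. Payload 3.4 kg.
Tool frame: the origin (TCP) lies on the centre line of the jaws, within the pads' length; the fingertips stand 19 mm ahead of it and the grasp point (between the pads) is the TCP (bot.tip_extent is the distance from the TCP to the fingertips, in mm); z points along the fingers, y is the line along which they close (so a half turn about z gives the same grasp; the last joint's range is limited). The gripper opens to 94 mm and grips with 3 to 60 N. Pads are 16 mm wide; open, the fingers measure 119 mm over their backs; the gripper's body (75 mm by 177 mm) begins 78 mm behind the grasp point.
Start: joints at [-1.257, 0.276, 1.505, -0, 1.361, -0.121], TCP at [242.21, -521.534, 224.493] pointing down, gripper open.
Joint ranges: [-2.89, 2.89], [-0.75, 2.08], [0.22, 2.7], [-1.18, 4.32], [0.11, 2.71], [-2.7, 2.7]. Speed limits (rad/s): [2.57, 2.57, 3.14, 3.14, 3.14, 3.14].

## Interface

Orientations are given as a 3x3 rotation matrix whose columns are the frame's x, y, z axes.
In Python, from rig import bot gives the robot as it stands.
- The arm moves only by the tool carry_out, never from a script. Its argument "targets" is a list of rows, each an object of numbers: "dx", "dy", "dz": the shift along the tool's x, y, z in cm; "wx", "wy", "wz": the turn, a rotation vector about the tool's x, y, z in degrees. In form: [{"dx": .., "dy": .., "dz": .., "wx": .., "wy": .., "wz": ..}, ...]. A call has 1 to 20 rows; each row is the pose to reach, as a shift and turn from the pose commanded when the call began, along the tool's axes at that moment; what a row does not reach only later rows make up. A row lasts 1/12 s, in which the tool goes at most 41.7 mm and 7.16 degrees, less where a joint would pass 70% of its speed; a pose out of reach is approached as far as the arm can. A call with a gripper value outside its range is refused whole. "claw" is the finger opening in cm, from 0 to 9.4, set as the call begins (left out, the last holds). The fingers move at their own pace and stop on an object; "force" is the grip in N (left out, the last holds). Time passes only in rows, so rows that repeat a pose let the fingers close. It gives the time, the measured TCP pose, the force, the opening and the grip force at its end, in the units of the state.
- bot.get_state(): the state, without advancing time (a new reading comes with each control period).
- bot.grab_frame(name): name is "scene" or "top" or "wrist"; returns the picture (420x560x3 uint8, red, green, blue); there is no depth.
- bot.camera_params(name): a dict with "fx", "fy", "cx", "cy" (pixels), "k1" (the pictures are not rectified: a ray, as slopes to the right and down, at radius r is drawn at 1 + k1 r^2 times it, then the intrinsics apply), "rvec" (rotation vector, rad) and "tvec" (3), from world to camera coordinates, as OpenCV has them. Camera axes: x right, y down, z forward; pixel columns grow to the right and rows downward; lengths in mm; the calibration is good to about 2 mm. A picture is of the moment at which its call begins: read the wrist's pose just before it. camera_params takes no time and is no camera call; for the wrist camera it gives the pose at the moment of the call.
- bot.close_job(): hands the job in; it is judged then, once.
Trained networks look in the newest picture that a camera, given by its name, has taken for a name from the list of things; names that differ only in an ending like _2 or _b are one class to them, and where a whole thing is asked for, a point or a joint stands for the part that bears it (a point fixed in the world has none). Each returns a list of dicts, best first, with "p" (0 to 1); they miss things now and then, are a little off and sometimes report something else, mostly with a low value. They report only what shows in the picture. A call takes as long as a camera call.
- bot.spot_in(camera, label): "box" ([left, top, width, height] in pixels, round what is visible of it).
- bot.trace(camera, label): "pixels" (420x560 bool, what is visible of it) and "box" ([left, top, width, height] in pixels, round what is visible of it).
The state is a dict: "clock": time; "joints": joint angles; "dq": joint speeds; "effort": joint torques, N m; "tcp_pos": TCP position; "eef_rot": TCP orientation; "wrist_force": force on the tool from outside, world axes, zero at the start; "ft_torque": the same for the moment, N m; "grip_width": opening from 0.0 (shut) to 1.0 (fully open); "finger_force": force on a finger pad.
Only numpy, scipy, OpenCV 4.12 (cv2) and the standard library are available. Lean on these libraries where they do the work, as an engineer would, in place of code of your own. Each camera call takes 0.05 s, during which the arm holds its last target. There are 200 camera calls.

## Working session

There is one attempt and no reset: what is moved stays moved. The work goes in short steps, Python scripts to look and compute and a tool call to move; the robot and the scene stay as the last step left them, time stands still between calls to the robot, and variables do not carry over. Pictures are saved under pics/ and viewed, at most 10 in all, crops included, and the job is handed in when it is done.

Besides the shell and the picture viewer there is one more tool, called after "Request:" as a command line: name --argument value ..., lists and objects as JSON in quotes. carry_out: Moves the arm, as the interface text tells. Its arguments: {"type":"object","properties":{"targets":{"type":"array"},"claw":{"type":"number"},"force":{"type":"number"}},"required":["targets"]}

```bash
mkdir -p pics; ls; python3 - <<'E'
from rig import bot
import cv2
for n in ("scene","top"):
    f=bot.grab_frame(n); cv2.imwrite(f"pics/{n}0.png",f[:,:,::-1])
    print(n,bot.camera_params(n))
    for l in ("rack","stop","tray","coil","slab","lump","cup","bowl","brush","bottle"):
        print(l,[(x["box"],round(x["p"],2)) for x in bot.spot_in(n,l)][:3])
print(bot.get_state())
E
```

```text
pics
scene {'fx': 511.0217662311308, 'fy': 511.0217662311308, 'cx': 272.44257196588654, 'cy': 206.69144531295055, 'k1': 0.03336700706246771, 'rvec': array([ 1.45130395,  2.03613413, -0.87977189]), 'tvec': array([ 181.71011769, -274.11320132, 1797.60451371])}
rack [([305.6, 200.1, 191.8, 89.2], 0.76)]
stop [([440.7, 201.2, 17.5, 16.4], 0.55), ([101.8, 158.1, 37.1, 68.9], 0.28)]
tray [([146.3, 115.2, 77.9, 77.4], 0.91), ([204.5, 219.6, 23.7, 23.5], 0.69)]
coil [([237.3, 180.4, 24.5, 30.0], 0.75), ([145.3, 116.0, 81.8, 78.8], 0.19)]
slab [([252.4, 225.6, 25.9, 24.6], 0.95), ([100.5, 158.6, 38.5, 69.0], 0.69)]
lump [([205.4, 221.8, 26.7, 22.1], 0.67)]
cup [([272.3, 178.5, 26.2, 39.8], 0.8)]
bowl [([154.7, 193.2, 37.4, 26.2], 0.86), ([144.7, 110.6, 79.0, 82.6], 0.28)]
brush [([148.1, 114.9, 77.6, 80.3], 0.66)]
bottle [([104.8, 158.1, 34.0, 65.8], 0.77), ([148.1, 116.1, 76.3, 78.6], 0.74), ([237.7, 181.9, 22.8, 27.4], 0.39)]
top {'fx': 432.8409128890023, 'fy': 432.8409128890023, 'cx': 285.19688167275353, 'cy': 217.74496451953365, 'k1': -0.09488996467105869, 'rvec': array([ 2.12208721, -2.1
[... 578 characters left out ...]
    1.36074437e+00, -1.21013060e-01]), 'dq': array([ 0.00075693, -0.0003702 ,  0.00198178,  0.00018263,  0.00114741,
       -0.00038696]), 'effort': array([ 6.79389377e-04, -4.04476798e+01, -2.37505102e+01,  7.01357564e-02,
        2.49352923e-02, -1.09189389e-05]), 'tcp_pos': array([ 242.21175754, -521.52785727,  224.4833935 ]), 'eef_rot': array([[ 9.06941288e-01,  4.21257048e-01, -5.92197407e-06],
       [ 4.21257047e-01, -9.06941287e-01, -4.09172841e-05],
       [-2.26075771e-05,  3.46149011e-05, -9.99999999e-01]]), 'wrist_force': array([0.53662245, 0.2553653 , 0.60889883]), 'ft_torque': array([ 0.0190636 , -0.01481308, -0.03163124]), 'finger_force': 0.0, 'grip_width': 1.0001848387206365}
```

```bash
python3 - <<'E'
import cv2
a=cv2.imread("pics/top0.png")[155:345,95:445]; cv2.imwrite("pics/t1.png",cv2.resize(a,None,fx=2.28,fy=2.28,interpolation=cv2.INTER_CUBIC))
a=cv2.imread("pics/scene0.png")[100:300,90:510]; cv2.imwrite("pics/s1.png",cv2.resize(a,None,fx=1.9,fy=1.9,interpolation=cv2.INTER_CUBIC))
E
```

```text
(no output)
```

View pics/t1.png

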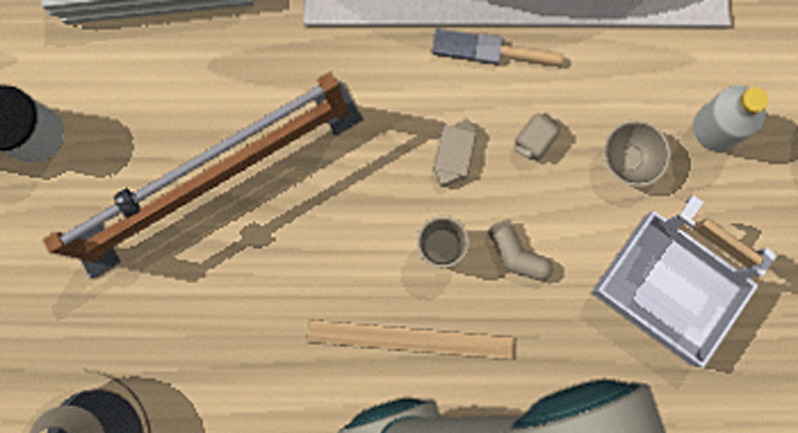

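View pics/s1.png

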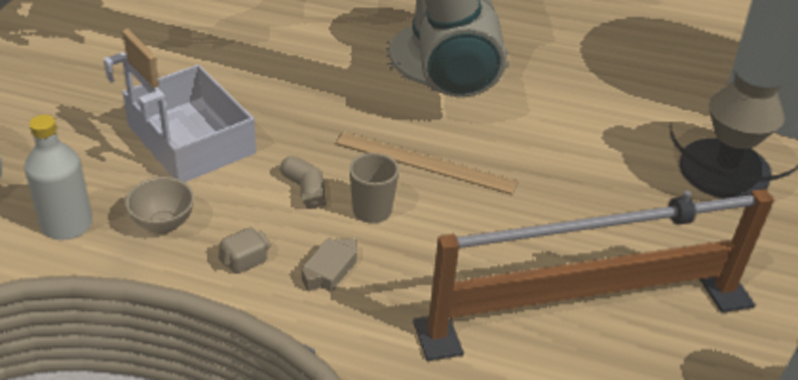

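```bash
cat > h.py <<'E'
import numpy as np, cv2
from scipy.optimize import minimize
from rig import bot
def cam(n):
    c=bot.camera_params(n); c["R"]=cv2.Rodrigues(np.array(c["rvec"]))[0]; return c
def proj(c,P):
    p=np.atleast_2d(P)@c["R"].T+c["tvec"]; s=p[:,:2]/p[:,2:]
    s=s*(1+c["k1"]*(s**2).sum(1,keepdims=True)); return s*[c["fx"],c["fy"]]+[c["cx"],c["cy"]]
def unproj(c,uv,z):
    K=np.array([[c["fx"],0,c["cx"]],[0,c["fy"],c["cy"]],[0,0,1]])
    s=cv2.undistortPoints(np.array(uv,float).reshape(-1,1,2),K,np.array([c["k1"],0,0,0])).reshape(-1,2)
    d=np.c_[s,np.ones(len(s))]@c["R"]; o=-c["R"].T@c["tvec"]
    return o+d*((z-o[2])/d[:,2])[:,None]
def box(x0,x1,y0,y1,z0,z1): return np.array([[x,y,z] for x in(x0,x1) for y in(y0,y1) for z in(z0,z1)],float)
def cyl(d,h,d0=None):
    t=np.arange(0,6.28,.3); d0=d0 or d
    return np.vstack([np.c_[d0/2*np.cos(t),d0/2*np.sin(t),0*t],np.c_[d/2*np.cos(t),d/2*np.sin(t),0*t+h]])
def chunk(l,w,h): return np.vstack([box(-l/2,l/2,-w/2*.85,w/2*.85,2,h),box(-l/2*.85,l/2*.85,-w/2,w/2,0,h)])
def ball(x,y,r=18):
    v=np.random.default_rng(0).normal(size=(80,3)); return v/np.linalg.norm(v,axis=1)[:,None]*r+[x,y,18]
hook=lambda y:[box(66,70,y-8,y+8,60,156),box(66,99,y-8,y+8,150,156),box(94,99,y-8,y+8,120,156)]
M=dict(tray=[box(-70,70,-90,90,0,70),box(60,72,-45,45,155,210)]+hook(60)+hook(-60),
 rack=[box(-7,7,-210,210,163,177),box(-11,11,-221,-199,0,180),box(-11,11,199,221,0,180),box(-10,6,-200,200,35,90)],
 coil=[np.vstack([ball(-36,-8),ball(0,6)]),np.vstack([ball(36,-8),ball(0,6)])],
 slab=[chunk(108,50,26)],lump=[chunk(72,46,42)],cup=[cyl(74,85,60)],bowl=[cyl(100,50,55)],bottle=[cyl(76,130)])
def rz(a): c,s=np.cos(a),np.sin(a); return np.array([[c,-s,0],[s,c,0],[0,0,1]])
def render(c,parts,q,S=3):
    m=np.zeros((420*S,560*S),np.uint8)
    for P in parts:
        uv=proj(c,P@rz(q[2]).T+[q[0],q[1],0]); h=cv2.convexHull(((uv+.5)*S*16).astype(np.int32))
        cv2.fillConvexPoly(m,h,1,shift=4)
    return m>0
def fit(name,masks,q0,S=3,bl=2):
    """masks: list of (cam,boolmask)"""
    T=[(c,cv2.GaussianBlur(cv2.resize(m.astype(np.float32),None,fx=S,fy=S),(0,0),bl*S)) for c,m in masks]
    def cost(q):
        e=0
        for c,t in T:
            r=cv2.GaussianBlur(render(c,M[name],q,S).astype(np.float32),(0,0),bl*S); e+=((r-t)**2).sum()/t.sum()
        return e
    best=None
    for da in (0,):
        r=minimize(cost,q0,method="Nelder-Mead",options=dict(initial_simplex=np.array(q0)+np.array([[0,0,0],[15,0,0],[0,15,0],[0,0,.25]]),maxfev=120,xatol=.2,fatol=1e-5))
        if best is None or r.fun<best.fun: best=r
    return best.x,best.fun
E
cat > a.py <<'E'
from h import *
C={n:cam(n) for n in("scene","top")}
ct=C["top"]
f=lambda p:np.array(p)/2.28+[95,155]
g=lambda p:np.array(p)/1.9+[90,100]
r=unproj(ct,[f((62,240)),f((322,97)),f((125,202))],170)
print("rail top",r.round(1).tolist()); print("rail scene",unproj(C["scene"],[g((752,201)),g((458,241)),g((683,209))],170).round(1).tolist())
k=unproj(ct,[f(p) for p in((653,212),(597,292),(703,366),(755,290))],70); print("tray rim",k.round(1).tolist())
d=r[0]-r[1]
ini=dict(tray=(*k.mean(0)[:2],np.arctan2(*(k[0]-k[1])[1::-1])),rack=(*((r[0]+r[1])/2)[:2],np.arctan2(-d[0],d[1])))
K={}
for l in("tray","rack","coil","slab","lump","cup","bowl","bottle"):
    ms=[]
    for n in C:
        t=bot.trace(n,l)
        print(l,n,[(np.round(x["box"]),round(x["p"],2),int(x["pixels"].sum())) for x in t][:2])
        K[l,n]=t[0]["pixels"]; ms.append((C[n],t[0]["pixels"]))
    if l in ini: q0=ini[l]
    else:
        m=ms[1][1]; v,u=np.nonzero(m); P=unproj(ct,np.c_[u,v],20)[:,:2]; w,V=np.linalg.eigh(np.cov(P.T)); q0=(*P.mean(0),np.arctan2(V[1,1],V[0,1]))
    for nm,mm in(("both",ms),("top",ms[1:])): print("  ",l,nm,np.round(q0,2),[x.round(3) if hasattr(x,'round') else x for x in fit(l,mm,q0)])
E
python3 a.py
```

```text
rail top [[440.6, 503.7, 170.0], [634.8, 161.1, 170.0], [491.8, 421.1, 170.0]]
rail scene [[444.1, 504.6, 170.0], [643.9, 164.8, 170.0], [490.0, 421.9, 170.0]]
tray rim [[491.3, -301.3, 70.0], [378.7, -218.1, 70.0], [275.4, -364.0, 70.0], [380.1, -442.9, 70.0]]
tray scene [(array([146., 114.,  78.,  82.]), 0.72, 3252)]
tray top [(array([358., 240.,  76.,  75.]), 0.97, 3053)]
   tray both [ 381.4  -331.58   -0.64] [array([ 385.121, -332.894,   -0.642]), np.float64(0.015)]
   tray top [ 381.4  -331.58   -0.64] [array([ 384.94 , -331.841,   -0.639]), np.float64(0.006)]
rack scene [(array([307., 201., 189.,  89.]), 0.62, 5446)]
rack top [(array([111., 184., 142.,  92.]), 0.86, 2434)]
   rack both [5.377e+02 3.324e+02 5.200e-01] [array([5.44202e+02, 3.31915e+02, 5.42000e-01]), np.float64(0.154)]
   rack top [5.377e+02 3.324e+02 5.200e-01] [array([546.397, 328.364,   0.55 ]), np.float64(0.057)]
coil scene []Traceback (most recent call last):
  File "a.py", line 17, in <module>
    K[l,n]=t[0]["pixels"]; ms.append((C[n],t[0]["pixels"]))
           ~^^^
IndexError: list index out of range
```

```bash
sed -i 's/("tray","rack","coil"/("coil"/; s/^        K\[l,n\].*/        if t: ms.append((C[n],t[0]["pixels"]))/' a.py; sed -i 's/m=ms\[1\]\[1\]/m=ms[-1][1]/; s/ms\[1:\]/ms[-1:]/' a.py; python3 a.py | tail -n +4
python3 - <<'E'
from h import *
print({k:v for k,v in cam("wrist").items()},bot.get_state()["clock"])
E
```

```text
coil scene []
coil top [(array([309., 251.,  34.,  24.]), 0.71, 405), (array([355., 242.,  81.,  75.]), 0.35, 3275)]
   coil both [ 439.85 -113.64    0.85] [array([ 438.176, -111.763,    0.827]), np.float64(0.02)]
   coil top [ 439.85 -113.64    0.85] [array([ 438.176, -111.763,    0.827]), np.float64(0.02)]
slab scene [(array([251., 227.,  28.,  23.]), 0.95, 596)]
slab top [(array([285., 209.,  18.,  24.]), 0.9, 343), (array([359., 208.,  32.,  30.]), 0.23, 637)]
   slab both [588.79 -20.21   2.81] [array([589.327, -21.204,   2.911]), np.float64(0.264)]
   slab top [588.79 -20.21   2.81] [array([590.143, -20.478,   2.862]), np.float64(0.151)]
lump scene [(array([205., 219.,  25.,  22.]), 0.58, 471), (array([247., 227.,  29.,  24.]), 0.41, 554)]
lump top [(array([320., 203.,  19.,  22.]), 0.55, 251), (array([278., 251.,  18.,  23.]), 0.5, 407)]
   lump both [ 612.71 -142.25    2.5 ] [array([ 612.024, -141.698,    2.511]), np.float64(0.204)]
   lump top [ 612.71 -142.25    2.5 ] [array([ 613.068, -142.169,    2.51 ]), np.float64(0.073)]
cup scene [(array([273., 177.,  23.,  42.]), 0.9
[... 707 characters left out ...]

bottle top [(array([354., 238.,  80.,  78.]), 0.52, 3118)]
   bottle both [ 395.49 -348.84    1.63] [array([ 355.533, -345.544,    2.188]), np.float64(2.162)]
   bottle top [ 395.49 -348.84    1.63] [array([ 374.068, -352.877,    2.051]), np.float64(0.636)]
{'fx': 377.63918493691466, 'fy': 377.63918493691466, 'cx': 283.16703326222995, 'cy': 208.3998589344377, 'k1': 0.036470649888080034, 'rvec': array([-2.46493642,  1.57456197,  0.19631696]), 'tvec': array([-574.93768907,  -26.37245866,  389.48483924]), 'R': array([[ 4.20481118e-01, -9.07301068e-01,  6.34474363e-04],
       [-8.79368728e-01, -4.07363726e-01,  2.46506459e-01],
       [-2.23397111e-01, -1.04209248e-01, -9.69140941e-01]])} 1.95
```

Request:
carry_out --targets '[{"dx":4,"dy":-0.9,"dz":-1.6,"wz":-4.7},{"dx":8,"dy":-1.8,"dz":-3.2,"wz":-9.5},{"dx":12,"dy":-2.7,"dz":-4.8,"wz":-14.2},{"dx":16,"dy":-3.6,"dz":-6.4,"wz":-19},{"dx":20,"dy":-4.5,"dz":-8,"wz":-23.7},{"dx":24.1,"dy":-5.4,"dz":-9.5,"wz":-28.4},{"dx":24.1,"dy":-5.4,"dz":-9.5,"wz":-28.4},{"dx":24.1,"dy":-5.4,"dz":-9.5,"wz":-28.4},{"dx":24.1,"dy":-5.4,"dz":-9.5,"wz":-28.4}]' --claw 5

```text
$.targets[0]: bad value
```

```bash
cat > b.py <<'E'
from h import *
c=cam("wrist"); f=bot.grab_frame("wrist").copy(); q=(385,-332.4,-.64)
s=bot.get_state(); print(s["clock"],s["tcp_pos"].round(1),s["eef_rot"].round(3).tolist())
for l in("tray","tray_grip"):
    t=bot.trace("wrist",l); print(l,[(np.round(x["box"]),round(x["p"],2)) for x in t][:2])
    if t and l=="tray": print(fit("tray",[(c,t[0]["pixels"])],q,S=1)); q=fit("tray",[(c,t[0]["pixels"])],q,S=1)[0]
for P in M["tray"]:
    h=cv2.convexHull(proj(c,P@rz(q[2]).T+[q[0],q[1],0]).astype(np.int32)); cv2.polylines(f,[h],True,(255,0,0),1)
cv2.imwrite("pics/w1.png",f[:,:,::-1])
E
python3 b.py
```

```text
2.0 [ 242.2 -521.5  224.5] [[0.907, 0.421, 0.0], [0.421, -0.907, -0.0], [-0.0, 0.0, -1.0]]
tray [(array([ 71.,   0., 212.,  86.]), 0.59)]
(array([ 384.76451049, -335.63265967,   -0.62999922]), np.float64(0.0009016866097226739))
tray_grip [(array([ 70.,   2., 207.,  83.]), 0.95)]
```

View pics/w1.png

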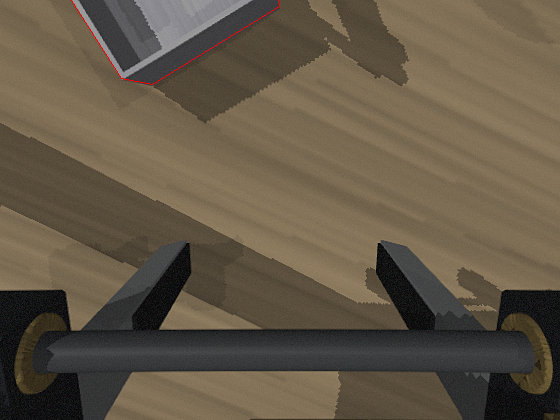

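The move was refused, probably because each row needs all six numbers. The wrist picture shows only the tray's corner, near (125, 80), and it agrees with the fit.

Request:
carry_out --targets '[{"dx":4,"dy":-0.9,"dz":-1.6,"wx":0,"wy":0,"wz":-4.7},{"dx":8,"dy":-1.8,"dz":-3.2,"wx":0,"wy":0,"wz":-9.5},{"dx":12,"dy":-2.7,"dz":-4.8,"wx":0,"wy":0,"wz":-14.2},{"dx":16,"dy":-3.6,"dz":-6.4,"wx":0,"wy":0,"wz":-19},{"dx":20,"dy":-4.5,"dz":-8,"wx":0,"wy":0,"wz":-23.7},{"dx":24.1,"dy":-5.4,"dz":-9.5,"wx":0,"wy":0,"wz":-28.4},{"dx":24.1,"dy":-5.4,"dz":-9.5,"wx":0,"wy":0,"wz":-28.4},{"dx":24.1,"dy":-5.4,"dz":-9.5,"wx":0,"wy":0,"wz":-28.4},{"dx":24.1,"dy":-5.4,"dz":-9.5,"wx":0,"wy":0,"wz":-28.4}]' --claw 5

```text
clock: 2.85
tcp_pos: [438.0, -371.0, 319.3]
eef_rot: [[0.597, 0.802, -0.001], [0.802, -0.597, -0.001], [-0.001, -0.0, -1.0]]
wrist_force: [0.4, -0.5, -1.1]
grip_width: 0.534
finger_force: 0.0
```

```bash
sed -i 's/w1.png/w2.png/' b.py; python3 b.py
```

```text
2.9 [ 437.2 -371.4  318.8] [[0.598, 0.801, -0.002], [0.801, -0.598, -0.0], [-0.001, -0.001, -1.0]]
tray [(array([153.,  93., 173., 177.]), 0.64)]
(array([ 384.27770559, -335.6473326 ,   -0.63158695]), np.float64(0.019846338778734207))
tray_grip [(array([157.,  99., 166., 169.]), 0.77)]
```

View pics/w2.png

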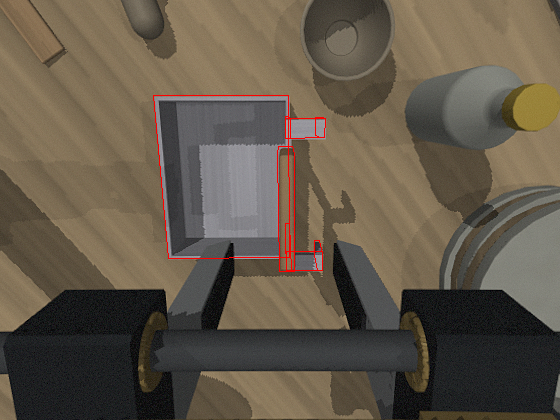

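The tray outline, the grip board (278–295, 150–272) and the hooks (290–325, 128 and 260) match the fitted model. The descent needs only a shift of about 3 mm.

Request:
carry_out --targets '[{"dx":-0.25,"dy":0.15,"dz":3.5,"wx":0,"wy":0,"wz":-0.5},{"dx":-0.25,"dy":0.15,"dz":7,"wx":0,"wy":0,"wz":-0.5},{"dx":-0.25,"dy":0.15,"dz":10,"wx":0,"wy":0,"wz":-0.5},{"dx":-0.25,"dy":0.15,"dz":12,"wx":0,"wy":0,"wz":-0.5},{"dx":-0.25,"dy":0.15,"dz":13.1,"wx":0,"wy":0,"wz":-0.5},{"dx":-0.25,"dy":0.15,"dz":13.1,"wx":0,"wy":0,"wz":-0.5},{"dx":-0.25,"dy":0.15,"dz":13.1,"wx":0,"wy":0,"wz":-0.5},{"dx":-0.25,"dy":0.15,"dz":13.1,"wx":0,"wy":0,"wz":-0.5}]'

```text
clock: 3.67
tcp_pos: [438.1, -375.2, 190.0]
eef_rot: [[0.591, 0.807, 0.002], [0.807, -0.591, -0.002], [-0.001, 0.003, -1.0]]
wrist_force: [0.2, -0.7, 0.5]
grip_width: 0.532
finger_force: 0.0
```

Request:
carry_out --targets '[{"dx":0,"dy":0,"dz":0,"wx":0,"wy":0,"wz":0},{"dx":0,"dy":0,"dz":0,"wx":0,"wy":0,"wz":0},{"dx":0,"dy":0,"dz":0,"wx":0,"wy":0,"wz":0},{"dx":0,"dy":0,"dz":0,"wx":0,"wy":0,"wz":0},{"dx":0,"dy":0,"dz":0,"wx":0,"wy":0,"wz":0},{"dx":0,"dy":0,"dz":0,"wx":0,"wy":0,"wz":0},{"dx":0,"dy":0,"dz":0,"wx":0,"wy":0,"wz":0},{"dx":0,"dy":0,"dz":0,"wx":0,"wy":0,"wz":0}]' --claw 0 --force 55

```text
clock: 4.33
tcp_pos: [438.5, -374.4, 188.8]
eef_rot: [[0.59, 0.807, 0.002], [0.807, -0.59, -0.001], [0.0, 0.002, -1.0]]
wrist_force: [1.9, -0.8, 1.3]
grip_width: 0.121
finger_force: 55.0
```

Request:
carry_out --targets '[{"dx":0,"dy":0,"dz":-0.7,"wx":0,"wy":0,"wz":0},{"dx":0,"dy":0,"dz":-2,"wx":0,"wy":0,"wz":0},{"dx":0,"dy":0,"dz":-4,"wx":0,"wy":0,"wz":0},{"dx":0,"dy":0,"dz":-6.5,"wx":0,"wy":0,"wz":0},{"dx":0,"dy":0,"dz":-9,"wx":0,"wy":0,"wz":0},{"dx":0.5,"dy":-0.3,"dz":-11.5,"wx":0,"wy":0,"wz":-0.6},{"dx":1.5,"dy":-0.8,"dz":-13.5,"wx":0,"wy":0,"wz":-1.7},{"dx":3,"dy":-1.6,"dz":-14.7,"wx":0,"wy":0,"wz":-3.3},{"dx":5,"dy":-2.7,"dz":-15.2,"wx":0,"wy":0,"wz":-5.5},{"dx":7.5,"dy":-4.1,"dz":-15.2,"wx":0,"wy":0,"wz":-8.2},{"dx":10.2,"dy":-5.5,"dz":-15.2,"wx":0,"wy":0,"wz":-11},{"dx":13,"dy":-7,"dz":-15.2,"wx":0,"wy":0,"wz":-14},{"dx":15.8,"dy":-8.5,"dz":-15.2,"wx":0,"wy":0,"wz":-17},{"dx":18.5,"dy":-10,"dz":-15.2,"wx":0,"wy":0,"wz":-20}]'

```text
clock: 5.5
tcp_pos: [465.2, -162.8, 339.6]
eef_rot: [[0.275, 0.961, -0.002], [0.961, -0.275, 0.002], [0.001, -0.003, -1.0]]
wrist_force: [1.5, 0.8, -4.1]
grip_width: 0.123
finger_force: 55.0
```

Request:
carry_out --targets '[{"dx":3,"dy":-0.4,"dz":0,"wx":0,"wy":0,"wz":-2.9},{"dx":6,"dy":-0.9,"dz":0,"wx":0,"wy":0,"wz":-5.8},{"dx":9,"dy":-1.3,"dz":0,"wx":0,"wy":0,"wz":-8.7},{"dx":12,"dy":-1.8,"dz":0,"wx":0,"wy":0,"wz":-11.6},{"dx":15,"dy":-2.2,"dz":0,"wx":0,"wy":0,"wz":-14.5},{"dx":18,"dy":-2.7,"dz":0,"wx":0,"wy":0,"wz":-17.3},{"dx":21,"dy":-3.1,"dz":0,"wx":0,"wy":0,"wz":-20.2},{"dx":24,"dy":-3.6,"dz":0,"wx":0,"wy":0,"wz":-23},{"dx":27,"dy":-4,"dz":0,"wx":0,"wy":0,"wz":-26},{"dx":30,"dy":-4.5,"dz":0,"wx":0,"wy":0,"wz":-29},{"dx":33,"dy":-4.9,"dz":0,"wx":0,"wy":0,"wz":-31.7},{"dx":36,"dy":-5.3,"dz":0,"wx":0,"wy":0,"wz":-34.6},{"dx":39,"dy":-5.8,"dz":0,"wx":0,"wy":0,"wz":-37.5},{"dx":42,"dy":-6.2,"dz":0,"wx":0,"wy":0,"wz":-40.4},{"dx":44.5,"dy":-6.6,"dz":0,"wx":0,"wy":0,"wz":-42.8},{"dx":46.5,"dy":-6.9,"dz":0,"wx":0,"wy":0,"wz":-44.7},{"dx":47.8,"dy":-7.1,"dz":0,"wx":0,"wy":0,"wz":-46},{"dx":48.5,"dy":-7.2,"dz":0,"wx":0,"wy":0,"wz":-46.6},{"dx":48.5,"dy":-7.2,"dz":0,"wx":0,"wy":0,"wz":-46.6},{"dx":48.5,"dy":-7.2,"dz":0,"wx":0,"wy":0,"wz":-46.6}]'

```text
clock: 7.17
tcp_pos: [531.8, 319.5, 340.0]
eef_rot: [[-0.506, 0.863, -0.001], [0.863, 0.506, -0.002], [-0.001, -0.002, -1.0]]
wrist_force: [0.2, 0.4, -4.0]
grip_width: 0.123
finger_force: 55.0
```

```bash
cat > c.py <<'E'
from h import *
M["rack"]=M["rack"]+[np.array([[0,0,0]])]
t6=np.arange(0,6.28,.3)
c=cam("wrist"); f=bot.grab_frame("wrist").copy(); s=bot.get_state()
q=(540,331,.53); print(s["clock"],s["tcp_pos"].round(1),s["eef_rot"].round(3).tolist(),s["wrist_force"].round(1),s["grip_width"])
for l in("stop","rack"):
    for n in("wrist","top"):
        if n=="top" and l=="stop": bot.grab_frame("top")
        t=bot.trace(n,l); print(l,n,[(np.round(x["box"]),round(x["p"],2)) for x in t][:2])
        if t and l=="stop":
            v,u=np.nonzero(t[0]["pixels"]); print(unproj(cam(n),[[u.mean(),v.mean()]],172).round(1))
for P in M["rack"]:
    h=cv2.convexHull(proj(c,P@rz(q[2]).T+[q[0],q[1],0]).astype(np.int32)); cv2.polylines(f,[h],True,(255,0,0),1)
# predicted tray from tool pose
R=s["eef_rot"]; B=np.c_[R[:,1],R[:,0],-R[:,2]]
for P in M["tray"]:
    h=cv2.convexHull(proj(c,(P-[66,0,188])@B.T+s["tcp_pos"]).astype(np.int32)); cv2.polylines(f,[h],True,(0,255,0),1)
cv2.imwrite("pics/w3.png",f[:,:,::-1])
E
python3 c.py
```

```text
7.2167 [532.  319.1 340.3] [[-0.505, 0.863, -0.001], [0.863, 0.505, -0.002], [-0.001, -0.001, -1.0]] [-0.1 -0.3 -4.3] 0.12355850954287928
stop wrist [(array([281.,  53.,  44.,  31.]), 0.91)]
[[491.7 417.6 172. ]]
stop top [(array([313., 255.,  24.,  24.]), 0.42)]
[[ 425.2 -100.4  172. ]]
rack wrist [(array([277.,   0.,  58., 410.]), 0.75)]
rack top [(array([124., 185., 132.,  90.]), 0.74)]
```

View pics/w3.png

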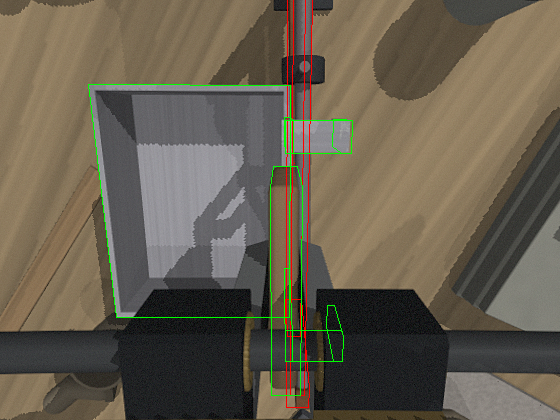

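The tray model (green) matches the picture. The collar is at (304, 69) and the rail runs up through about u=302. I'll zoom in to get the rail's edges.

```bash
python3 - <<'E'
import cv2
from h import *
f=bot.grab_frame("wrist")[0:170,240:380,::-1].copy(); cv2.imwrite("pics/w4.png",cv2.resize(f,None,fx=3.5,fy=3.5,interpolation=cv2.INTER_NEAREST))
E
```

```text
(no output)
```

View pics/w4.png

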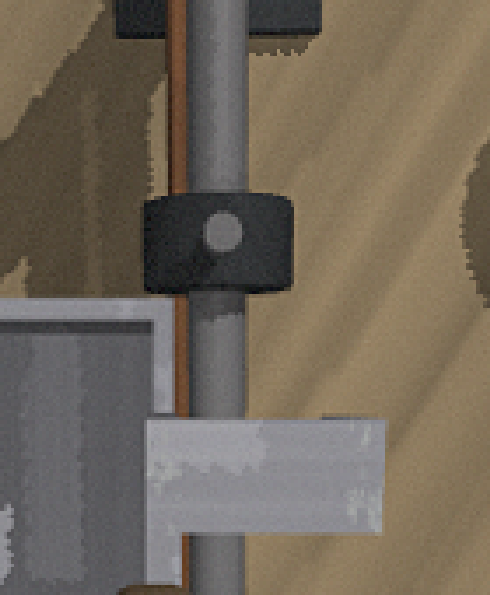

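```bash
python3 - <<'E'
from h import *
c=cam("wrist"); a=unproj(c,[(302.3,2),(301.9,168)],170); d=a[0]-a[1]; th=np.arctan2(-d[0],d[1])
st=unproj(c,[(302.4,69.4)],172)[0]; sc=unproj(c,[(303.7,66)],200)[0]
print(a.round(1),th,st.round(1),sc.round(1), unproj(c,[(302.4,293/3.5)],176).round(1),unproj(c,[(302.4,193/3.5)],176).round(1))
print([proj(cam(n),[st]).round(1) for n in("top","scene")])
s=bot.get_state();x=np.array([np.cos(th),np.sin(th),0]);y=np.array([-np.sin(th),np.cos(th),0])
R=s["eef_rot"]; B=np.c_[R[:,1],R[:,0],-R[:,2]]; p=s["tcp_pos"]
hk=p+B@[16,0,-38]; he=p+B@[16,68,-38]
print("hook-rail x",(hk-a[1])@x,"end to collar face",(st-he)@y-10,"z",hk[2],"tool",np.arctan2(R[1,1],R[0,1]))
E
```

```text
[[466.1 460.  170. ]
 [533.3 347.9 170. ]] 0.5398400399539776 [491.7 417.5 172. ] [491.6 416.9 200. ] [[497.4 407.7 176. ]] [[486.3 426.2 176. ]]
[array([[150.8, 243.5]]), array([[447.8, 209.4]])]
hook-rail x 0.6378249734574766 end to collar face 27.176135602901475 z 302.7426950435256 tool 0.5296831703610715
```

Request:
carry_out --targets '[{"dx":0,"dy":-0.1,"dz":1,"wx":0,"wy":0,"wz":-0.6},{"dx":0,"dy":-0.1,"dz":3,"wx":0,"wy":0,"wz":-0.6},{"dx":0,"dy":-0.1,"dz":5.5,"wx":0,"wy":0,"wz":-0.6},{"dx":0,"dy":-0.1,"dz":8,"wx":0,"wy":0,"wz":-0.6},{"dx":0,"dy":-0.1,"dz":10,"wx":0,"wy":0,"wz":-0.6},{"dx":0,"dy":-0.1,"dz":11.3,"wx":0,"wy":0,"wz":-0.6},{"dx":0,"dy":-0.1,"dz":12,"wx":0,"wy":0,"wz":-0.6},{"dx":0,"dy":-0.1,"dz":12.3,"wx":0,"wy":0,"wz":-0.6},{"dx":0,"dy":-0.1,"dz":12.4,"wx":0,"wy":0,"wz":-0.6},{"dx":0,"dy":-0.1,"dz":12.4,"wx":0,"wy":0,"wz":-0.6},{"dx":0,"dy":-0.1,"dz":12.4,"wx":0,"wy":0,"wz":-0.6}]'

```text
clock: 8.43
tcp_pos: [532.1, 320.0, 217.5]
eef_rot: [[-0.515, 0.857, 0.002], [0.857, 0.515, 0.001], [-0.0, 0.002, -1.0]]
wrist_force: [0.4, -0.6, -3.7]
grip_width: 0.122
finger_force: 55.0
```

Request:
carry_out --targets '[{"dx":0.5,"dy":0,"dz":0,"wx":0,"wy":0,"wz":0},{"dx":1,"dy":0,"dz":0,"wx":0,"wy":0,"wz":0},{"dx":1.5,"dy":0,"dz":0,"wx":0,"wy":0,"wz":0},{"dx":1.9,"dy":0,"dz":0,"wx":0,"wy":0,"wz":0},{"dx":2.2,"dy":0,"dz":0,"wx":0,"wy":0,"wz":0},{"dx":2.4,"dy":0,"dz":0,"wx":0,"wy":0,"wz":0},{"dx":2.4,"dy":0,"dz":0,"wx":0,"wy":0,"wz":0},{"dx":2.4,"dy":0,"dz":0,"wx":0,"wy":0,"wz":0},{"dx":2.4,"dy":0,"dz":0,"wx":0,"wy":0,"wz":0}]'

```text
clock: 9.18
tcp_pos: [519.2, 340.2, 216.4]
eef_rot: [[-0.515, 0.857, 0.0], [0.857, 0.515, -0.0], [-0.0, -0.0, -1.0]]
wrist_force: [1.1, 0.1, -4.3]
grip_width: 0.124
finger_force: 55.0
```

Request:
carry_out --targets '[{"dx":0.1,"dy":0,"dz":0.05,"wx":0,"wy":0,"wz":0},{"dx":0.2,"dy":0,"dz":0.1,"wx":0,"wy":0,"wz":0},{"dx":0.3,"dy":0,"dz":0.1,"wx":0,"wy":0,"wz":0},{"dx":0.35,"dy":0,"dz":0.1,"wx":0,"wy":0,"wz":0},{"dx":0.35,"dy":0,"dz":0.1,"wx":0,"wy":0,"wz":0},{"dx":0.35,"dy":0,"dz":0.1,"wx":0,"wy":0,"wz":0}]'

```text
clock: 9.68
tcp_pos: [518.1, 342.1, 215.7]
eef_rot: [[-0.515, 0.857, 0.002], [0.857, 0.515, -0.002], [-0.003, 0.0, -1.0]]
wrist_force: [2.1, -4.7, -1.3]
grip_width: 0.124
finger_force: 55.0
```

Request:
carry_out --targets '[{"dx":0.05,"dy":0,"dz":0.1,"wx":0,"wy":0,"wz":0},{"dx":0.05,"dy":0,"dz":0.1,"wx":0,"wy":0,"wz":0},{"dx":0.05,"dy":0,"dz":0.1,"wx":0,"wy":0,"wz":0}]'

```text
clock: 9.93
tcp_pos: [518.2, 342.1, 215.6]
eef_rot: [[-0.515, 0.857, 0.003], [0.857, 0.515, -0.003], [-0.004, 0.001, -1.0]]
wrist_force: [1.4, -6.9, 2.0]
grip_width: 0.123
finger_force: 55.0
```

Request:
carry_out --targets '[{"dx":0,"dy":0,"dz":0,"wx":0,"wy":0,"wz":0},{"dx":0,"dy":0,"dz":0,"wx":0,"wy":0,"wz":0},{"dx":0,"dy":0,"dz":0,"wx":0,"wy":0,"wz":0},{"dx":0,"dy":0,"dz":0,"wx":0,"wy":0,"wz":0},{"dx":0,"dy":0,"dz":0,"wx":0,"wy":0,"wz":0},{"dx":0,"dy":0,"dz":0,"wx":0,"wy":0,"wz":0},{"dx":0,"dy":0,"dz":-2.5,"wx":0,"wy":0,"wz":0},{"dx":0,"dy":0,"dz":-5,"wx":0,"wy":0,"wz":0},{"dx":0,"dy":0,"dz":-8,"wx":0,"wy":0,"wz":0},{"dx":0,"dy":0,"dz":-11,"wx":0,"wy":0,"wz":0},{"dx":0,"dy":0,"dz":-12,"wx":0,"wy":0,"wz":0},{"dx":0,"dy":0,"dz":-12,"wx":0,"wy":0,"wz":0}]' --claw 4.5

```text
clock: 10.93
tcp_pos: [518.1, 344.5, 337.5]
eef_rot: [[-0.515, 0.857, 0.006], [0.857, 0.515, 0.003], [-0.0, 0.006, -1.0]]
wrist_force: [-0.6, -0.5, -0.2]
grip_width: 0.481
finger_force: 0.0
```

```bash
cat > d.py <<'E'
from h import *
f=bot.grab_frame("wrist"); s=bot.get_state(); print(s["clock"],s["tcp_pos"].round(1),s["wrist_force"].round(1))
a=cv2.resize(f[0:200,80:400],None,fx=1.6,fy=1.6,interpolation=cv2.INTER_CUBIC)
g=bot.grab_frame("scene")[120:300,290:510]; g=cv2.resize(g,None,fx=2.3,fy=1.6*200/180/1.0,interpolation=cv2.INTER_CUBIC)
g=cv2.resize(g,(288,320)); cv2.imwrite("pics/w5.png",np.hstack([a,g])[:,:,::-1])
E
python3 d.py
```

```text
10.9833 [517.3 344.  334.9] [ 0.7 -0.5 -0.7]
```

View pics/w5.png

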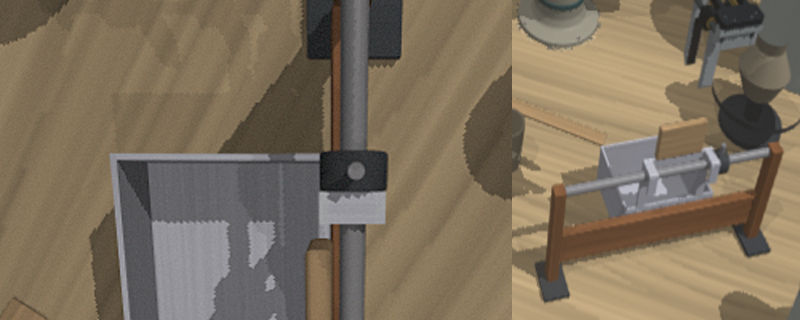

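The picture shows the tray hung on the rail with its hook at (352, 207) flush against the collar at (353, 170). Next is the slab.

Request:
carry_out --targets '[{"dx":-3.5,"dy":-1.3,"dz":0,"wx":0,"wy":0,"wz":-4.5},{"dx":-7,"dy":-2.5,"dz":0,"wx":0,"wy":0,"wz":-9},{"dx":-10.5,"dy":-3.8,"dz":0,"wx":0,"wy":0,"wz":-13.4},{"dx":-14,"dy":-5.1,"dz":0,"wx":0,"wy":0,"wz":-17.9},{"dx":-17.5,"dy":-6.3,"dz":1,"wx":0,"wy":0,"wz":-22.4},{"dx":-21,"dy":-7.6,"dz":3,"wx":0,"wy":0,"wz":-26.8},{"dx":-24.5,"dy":-8.9,"dz":5,"wx":0,"wy":0,"wz":-31.3},{"dx":-28,"dy":-10.1,"dz":7,"wx":0,"wy":0,"wz":-35.8},{"dx":-31.5,"dy":-11.4,"dz":9,"wx":0,"wy":0,"wz":-40},{"dx":-35,"dy":-12.7,"dz":11,"wx":0,"wy":0,"wz":-44.7},{"dx":-35,"dy":-12.7,"dz":11,"wx":0,"wy":0,"wz":-44.7},{"dx":-35,"dy":-12.7,"dz":11,"wx":0,"wy":0,"wz":-44.7},{"dx":-35,"dy":-12.7,"dz":11,"wx":0,"wy":0,"wz":-44.7}]' --claw 8

```text
clock: 12.12
tcp_pos: [587.5, -21.2, 222.8]
eef_rot: [[-0.969, 0.248, -0.003], [0.248, 0.969, 0.002], [0.004, 0.001, -1.0]]
wrist_force: [-0.0, -0.2, -1.3]
grip_width: 0.853
finger_force: 0.0
```

```bash
cat > e.py <<'E'
import sys
from h import *
c=cam("wrist"); f=bot.grab_frame("wrist").copy(); s=bot.get_state(); R=s["eef_rot"]
print(s["clock"],s["tcp_pos"].round(1),"b",np.arctan2(R[1,1],R[0,1]).round(3),s["grip_width"])
ini=dict(slab=(590,-20.5,-.26),lump=(612.5,-142,2.51),coil=(438.2,-111.8,.827)); off=dict(slab=0,lump=0,coil=6)
for l in sys.argv[2:]:
    for x in bot.trace("wrist",l)[:3]:
        m=x["pixels"]; q,e=fit(l,[(c,m)],ini[l],S=1,bl=3); print(l,round(x["p"],2),x["box"],q.round(3),round(e,3))
        if e<.6:
            for P in M[l]: cv2.polylines(f,[cv2.convexHull(proj(c,P@rz(q[2]).T+[*q[:2],0]).astype(np.int32))],True,(255,0,0),1)
            g=np.array([*(q[:2]+off[l]*np.array([-np.sin(q[2]),np.cos(q[2])])),0]); d=R.T@(g-s["tcp_pos"]); print("  grasp",g.round(1),"tool delta",d.round(1))
            k=cv2.findContours(m.astype(np.uint8),0,1)[0]; cv2.drawContours(f,k,-1,(0,255,0),1)
cv2.imwrite(sys.argv[1],f[:,:,::-1])
E
python3 e.py pics/w6.png slab lump
```

```text
12.1667 [588.  -20.6 223.9] b 1.321 0.84623281760091
slab 0.97 [254.0, 133.4, 57.9, 111.7] [ 5.87914e+02 -2.33900e+01 -2.39000e-01] 0.194
  grasp [587.9 -23.4   0. ] tool delta [ -0.9  -2.9 223.8]
slab 0.26 [520.4, 0.1, 39.6, 44.8] [ 885.487 -236.755   -1.352] 0.889
lump 0.96 [138.7, 205.2, 63.6, 67.7] [ 603.611 -146.126    2.114] 0.53
  grasp [ 603.6 -146.1    0. ] tool delta [ -46.5 -118.   223.7]
```

View pics/w6.png

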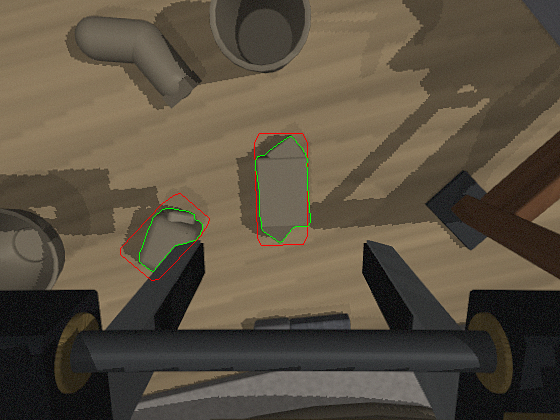

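The slab sits at (283, 190), square between the jaws, and the chunk is at (172, 238). Descending to grasp the slab.

Request:
carry_out --targets '[{"dx":-0.1,"dy":-0.2,"dz":4,"wx":0,"wy":0,"wz":-0.6},{"dx":-0.1,"dy":-0.2,"dz":8,"wx":0,"wy":0,"wz":-0.6},{"dx":-0.1,"dy":-0.2,"dz":12,"wx":0,"wy":0,"wz":-0.6},{"dx":-0.1,"dy":-0.2,"dz":15.5,"wx":0,"wy":0,"wz":-0.6},{"dx":-0.1,"dy":-0.2,"dz":18,"wx":0,"wy":0,"wz":-0.6},{"dx":-0.1,"dy":-0.2,"dz":19.5,"wx":0,"wy":0,"wz":-0.6},{"dx":-0.1,"dy":-0.2,"dz":20.2,"wx":0,"wy":0,"wz":-0.6},{"dx":-0.1,"dy":-0.2,"dz":20.2,"wx":0,"wy":0,"wz":-0.6},{"dx":-0.1,"dy":-0.2,"dz":20.2,"wx":0,"wy":0,"wz":-0.6}]'

```text
clock: 13.02
tcp_pos: [589.9, -23.1, 23.4]
eef_rot: [[-0.972, 0.236, 0.002], [0.236, 0.972, -0.0], [-0.002, 0.0, -1.0]]
wrist_force: [0.5, -0.6, 0.2]
grip_width: 0.853
finger_force: 0.0
```

Request:
carry_out --targets '[{"dx":0,"dy":0,"dz":0,"wx":0,"wy":0,"wz":0},{"dx":0,"dy":0,"dz":0,"wx":0,"wy":0,"wz":0},{"dx":0,"dy":0,"dz":0,"wx":0,"wy":0,"wz":0},{"dx":0,"dy":0,"dz":0,"wx":0,"wy":0,"wz":0},{"dx":0,"dy":0,"dz":0,"wx":0,"wy":0,"wz":0},{"dx":0,"dy":0,"dz":0,"wx":0,"wy":0,"wz":0},{"dx":0,"dy":0,"dz":0,"wx":0,"wy":0,"wz":0}]' --claw 0 --force 25

```text
clock: 13.6
tcp_pos: [589.6, -23.6, 23.2]
eef_rot: [[-0.971, 0.237, 0.002], [0.237, 0.971, 0.0], [-0.001, 0.001, -1.0]]
wrist_force: [-0.0, 1.6, 4.6]
grip_width: 0.528
finger_force: 24.9
```

Request:
carry_out --targets '[{"dx":0,"dy":0,"dz":-1.5,"wx":0,"wy":0,"wz":0},{"dx":0,"dy":0,"dz":-4.5,"wx":0,"wy":0,"wz":0},{"dx":0,"dy":0,"dz":-8,"wx":0,"wy":0,"wz":0},{"dx":0.6,"dy":0.9,"dz":-11.5,"wx":0,"wy":0,"wz":-2},{"dx":1.8,"dy":2.7,"dz":-14.5,"wx":0,"wy":0,"wz":-5},{"dx":3.5,"dy":5.2,"dz":-16.7,"wx":0,"wy":0,"wz":-9},{"dx":5.4,"dy":7.9,"dz":-17.7,"wx":0,"wy":0,"wz":-14},{"dx":7.3,"dy":10.6,"dz":-17.7,"wx":0,"wy":0,"wz":-19},{"dx":9.2,"dy":13.3,"dz":-17.7,"wx":0,"wy":0,"wz":-24},{"dx":11.1,"dy":16,"dz":-17.7,"wx":0,"wy":0,"wz":-29},{"dx":13,"dy":18.8,"dz":-17.7,"wx":0,"wy":0,"wz":-34},{"dx":14.9,"dy":21.5,"dz":-17.7,"wx":0,"wy":0,"wz":-38.5},{"dx":16.6,"dy":24,"dz":-17.7,"wx":0,"wy":0,"wz":-42},{"dx":17.7,"dy":25.7,"dz":-17.7,"wx":0,"wy":0,"wz":-44},{"dx":18.1,"dy":26.3,"dz":-17.7,"wx":0,"wy":0,"wz":-44.6},{"dx":18.1,"dy":26.3,"dz":-17.7,"wx":0,"wy":0,"wz":-44.6},{"dx":18.1,"dy":26.3,"dz":-17.7,"wx":0,"wy":0,"wz":-44.6}]'

```text
clock: 15.02
tcp_pos: [475.4, 273.6, 198.9]
eef_rot: [[-0.858, -0.514, -0.0], [-0.514, 0.858, -0.002], [0.001, -0.001, -1.0]]
wrist_force: [0.0, -0.8, -2.0]
grip_width: 0.531
finger_force: 24.9
```

Request:
carry_out --targets '[{"dx":0,"dy":0,"dz":2,"wx":0,"wy":0,"wz":0},{"dx":0,"dy":0,"dz":5,"wx":0,"wy":0,"wz":0},{"dx":0,"dy":0,"dz":8,"wx":0,"wy":0,"wz":0},{"dx":0,"dy":0,"dz":10.5,"wx":0,"wy":0,"wz":0},{"dx":0,"dy":0,"dz":12.3,"wx":0,"wy":0,"wz":0},{"dx":0,"dy":0,"dz":13.4,"wx":0,"wy":0,"wz":0},{"dx":0,"dy":0,"dz":13.9,"wx":0,"wy":0,"wz":0},{"dx":0,"dy":0,"dz":13.9,"wx":0,"wy":0,"wz":0},{"dx":0,"dy":0,"dz":13.9,"wx":0,"wy":0,"wz":0}]'

```text
clock: 15.77
tcp_pos: [476.3, 273.7, 60.7]
eef_rot: [[-0.859, -0.512, 0.001], [-0.512, 0.859, -0.0], [-0.0, -0.001, -1.0]]
wrist_force: [-0.0, 0.6, -2.0]
grip_width: 0.527
finger_force: 24.9
```

Request:
carry_out --targets '[{"dx":0,"dy":0,"dz":0,"wx":0,"wy":0,"wz":0},{"dx":0,"dy":0,"dz":0,"wx":0,"wy":0,"wz":0},{"dx":0,"dy":0,"dz":0,"wx":0,"wy":0,"wz":0},{"dx":0,"dy":0,"dz":-1,"wx":0,"wy":0,"wz":0},{"dx":0,"dy":0,"dz":-3.5,"wx":0,"wy":0,"wz":0},{"dx":0,"dy":0,"dz":-7,"wx":0,"wy":0,"wz":0},{"dx":0,"dy":0,"dz":-11,"wx":0,"wy":0,"wz":0},{"dx":0,"dy":0,"dz":-14,"wx":0,"wy":0,"wz":0},{"dx":0,"dy":0,"dz":-14,"wx":0,"wy":0,"wz":0}]' --claw 6.1

```text
clock: 16.52
tcp_pos: [479.2, 276.3, 208.7]
eef_rot: [[-0.858, -0.514, 0.014], [-0.514, 0.858, 0.006], [-0.015, -0.002, -1.0]]
wrist_force: [0.2, 0.4, 1.2]
grip_width: 0.652
finger_force: 0.0
```

Request:
carry_out --targets '[{"dx":0.5,"dy":-2,"dz":-1,"wx":0,"wy":0,"wz":3},{"dx":1.3,"dy":-5.7,"dz":-2,"wx":0,"wy":0,"wz":9},{"dx":2.2,"dy":-9.5,"dz":-2,"wx":0,"wy":0,"wz":15},{"dx":3,"dy":-13.3,"dz":-2,"wx":0,"wy":0,"wz":21},{"dx":3.8,"dy":-17.1,"dz":-2,"wx":0,"wy":0,"wz":27},{"dx":4.7,"dy":-20.9,"dz":-2,"wx":0,"wy":0,"wz":33},{"dx":5.6,"dy":-24.7,"dz":-2,"wx":0,"wy":0,"wz":39},{"dx":6.4,"dy":-28.5,"dz":-2,"wx":0,"wy":0,"wz":45},{"dx":7.3,"dy":-32.3,"dz":-2,"wx":0,"wy":0,"wz":51},{"dx":8.1,"dy":-36.1,"dz":-2,"wx":0,"wy":0,"wz":57},{"dx":9,"dy":-40,"dz":-2,"wx":0,"wy":0,"wz":63},{"dx":9.6,"dy":-42.7,"dz":-2,"wx":0,"wy":0,"wz":67},{"dx":9.6,"dy":-42.7,"dz":-2,"wx":0,"wy":0,"wz":67},{"dx":9.6,"dy":-42.7,"dz":-2,"wx":0,"wy":0,"wz":67}]' --claw 8

```text
clock: 17.68
tcp_pos: [612.3, -142.3, 220.2]
eef_rot: [[-0.807, 0.59, -0.001], [0.59, 0.807, 0.001], [0.001, 0.0, -1.0]]
wrist_force: [-0.5, 0.4, 0.5]
grip_width: 0.849
finger_force: 0.0
```

```bash
python3 e.py pics/w7.png lump coil
```

```text
17.7333 [ 611.9 -140.9  220.3] b 0.941 0.848867281517629
lump 0.75 [258.0, 150.5, 47.4, 78.8] [ 610.037 -144.152    2.498] 0.111
  grasp [ 610.  -144.2    0. ] tool delta [ -0.7  -3.8 220.3]
lump 0.65 [121.7, 1.5, 131.0, 46.5] [ 919.16  -399.922    2.152] 0.916
coil 0.7 [124.0, 0.0, 126.8, 50.9] [ 434.295 -114.072    0.817] 0.009
  grasp [ 429.9 -110.     0. ] tool delta [165.  -82.3 220.5]
```

View pics/w7.png

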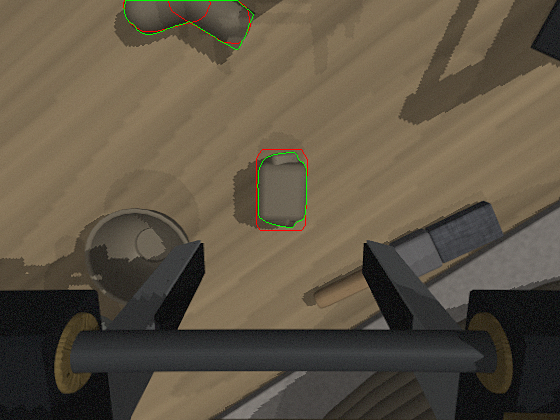

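The chunk at (283, 190) is aligned with the jaws, and the bowl (135, 250) and brush (410, 255) are clear of the fingers.

Request:
carry_out --targets '[{"dx":0.05,"dy":-0.3,"dz":4,"wx":0,"wy":0,"wz":0.6},{"dx":0.05,"dy":-0.3,"dz":8,"wx":0,"wy":0,"wz":0.6},{"dx":0.05,"dy":-0.3,"dz":12,"wx":0,"wy":0,"wz":0.6},{"dx":0.05,"dy":-0.3,"dz":15.5,"wx":0,"wy":0,"wz":0.6},{"dx":0.05,"dy":-0.3,"dz":18,"wx":0,"wy":0,"wz":0.6},{"dx":0.05,"dy":-0.3,"dz":19.2,"wx":0,"wy":0,"wz":0.6},{"dx":0.05,"dy":-0.3,"dz":19.6,"wx":0,"wy":0,"wz":0.6},{"dx":0.05,"dy":-0.3,"dz":19.6,"wx":0,"wy":0,"wz":0.6},{"dx":0.05,"dy":-0.3,"dz":19.6,"wx":0,"wy":0,"wz":0.6}]'

```text
clock: 18.58
tcp_pos: [610.9, -142.5, 25.6]
eef_rot: [[-0.803, 0.596, 0.002], [0.596, 0.803, -0.001], [-0.002, 0.001, -1.0]]
wrist_force: [0.2, 0.0, 0.2]
grip_width: 0.85
finger_force: 0.0
```

Request:
carry_out --targets '[{"dx":0,"dy":0,"dz":0,"wx":0,"wy":0,"wz":0},{"dx":0,"dy":0,"dz":0,"wx":0,"wy":0,"wz":0},{"dx":0,"dy":0,"dz":0,"wx":0,"wy":0,"wz":0},{"dx":0,"dy":0,"dz":0,"wx":0,"wy":0,"wz":0},{"dx":0,"dy":0,"dz":0,"wx":0,"wy":0,"wz":0},{"dx":0,"dy":0,"dz":0,"wx":0,"wy":0,"wz":0},{"dx":0,"dy":0,"dz":0,"wx":0,"wy":0,"wz":0}]' --claw 0 --force 25

```text
clock: 19.17
tcp_pos: [610.4, -143.4, 24.9]
eef_rot: [[-0.802, 0.598, 0.001], [0.598, 0.802, -0.0], [-0.001, 0.0, -1.0]]
wrist_force: [-0.6, -0.1, 2.6]
grip_width: 0.488
finger_force: 24.9
```

Request:
carry_out --targets '[{"dx":0,"dy":0,"dz":-2,"wx":0,"wy":0,"wz":0},{"dx":0,"dy":0,"dz":-5.5,"wx":0,"wy":0,"wz":0},{"dx":0,"dy":0,"dz":-9.5,"wx":0,"wy":0,"wz":0},{"dx":1,"dy":0.7,"dz":-13,"wx":0,"wy":0,"wz":-1.6},{"dx":3,"dy":2,"dz":-15.5,"wx":0,"wy":0,"wz":-4.7},{"dx":6,"dy":4,"dz":-17,"wx":0,"wy":0,"wz":-9.4},{"dx":9,"dy":6,"dz":-17.5,"wx":0,"wy":0,"wz":-14.2},{"dx":12.2,"dy":8.1,"dz":-17.5,"wx":0,"wy":0,"wz":-19.2},{"dx":15.4,"dy":10.3,"dz":-17.5,"wx":0,"wy":0,"wz":-24.2},{"dx":18.6,"dy":12.4,"dz":-17.5,"wx":0,"wy":0,"wz":-29.3},{"dx":21.8,"dy":14.5,"dz":-17.5,"wx":0,"wy":0,"wz":-34.3},{"dx":25,"dy":16.7,"dz":-17.5,"wx":0,"wy":0,"wz":-39.3},{"dx":28.2,"dy":18.8,"dz":-17.5,"wx":0,"wy":0,"wz":-44.4},{"dx":31.4,"dy":20.9,"dz":-17.5,"wx":0,"wy":0,"wz":-49.4},{"dx":34.6,"dy":23.1,"dz":-17.5,"wx":0,"wy":0,"wz":-54.4},{"dx":37.8,"dy":25.2,"dz":-17.5,"wx":0,"wy":0,"wz":-59.5},{"dx":40.5,"dy":27,"dz":-17.5,"wx":0,"wy":0,"wz":-63.7},{"dx":42.2,"dy":28.2,"dz":-17.5,"wx":0,"wy":0,"wz":-66.4},{"dx":43,"dy":28.7,"dz":-17.5,"wx":0,"wy":0,"wz":-67.6},{"dx":43,"dy":28.7,"dz":-17.5,"wx":0,"wy":0,"wz":-67.6}]'

```text
clock: 20.83
tcp_pos: [435.9, 345.1, 198.9]
eef_rot: [[-0.857, -0.516, -0.001], [-0.516, 0.857, -0.0], [0.001, 0.0, -1.0]]
wrist_force: [-0.2, -0.4, -2.2]
grip_width: 0.489
finger_force: 24.9
```

Request:
carry_out --targets '[{"dx":0,"dy":-0.4,"dz":2,"wx":0,"wy":0,"wz":0},{"dx":0,"dy":-0.4,"dz":5,"wx":0,"wy":0,"wz":0},{"dx":0,"dy":-0.4,"dz":8,"wx":0,"wy":0,"wz":0},{"dx":0,"dy":-0.4,"dz":10.5,"wx":0,"wy":0,"wz":0},{"dx":0,"dy":-0.4,"dz":12.3,"wx":0,"wy":0,"wz":0},{"dx":0,"dy":-0.4,"dz":13.4,"wx":0,"wy":0,"wz":0},{"dx":0,"dy":-0.4,"dz":13.9,"wx":0,"wy":0,"wz":0},{"dx":0,"dy":-0.4,"dz":13.9,"wx":0,"wy":0,"wz":0},{"dx":0,"dy":-0.4,"dz":13.9,"wx":0,"wy":0,"wz":0}]'

```text
clock: 21.58
tcp_pos: [439.7, 339.6, 60.8]
eef_rot: [[-0.859, -0.513, 0.001], [-0.513, 0.859, -0.0], [-0.0, -0.001, -1.0]]
wrist_force: [0.3, -0.3, -0.6]
grip_width: 0.49
finger_force: 24.9
```

Request:
carry_out --targets '[{"dx":0,"dy":0,"dz":0,"wx":0,"wy":0,"wz":0},{"dx":0,"dy":0,"dz":0,"wx":0,"wy":0,"wz":0},{"dx":0,"dy":0,"dz":0,"wx":0,"wy":0,"wz":0},{"dx":0,"dy":0,"dz":-1,"wx":0,"wy":0,"wz":0},{"dx":0,"dy":0,"dz":-3.5,"wx":0,"wy":0,"wz":0},{"dx":0,"dy":0,"dz":-7,"wx":0,"wy":0,"wz":0},{"dx":0,"dy":0,"dz":-11,"wx":0,"wy":0,"wz":0},{"dx":0,"dy":0,"dz":-14,"wx":0,"wy":0,"wz":0},{"dx":0,"dy":0,"dz":-14,"wx":0,"wy":0,"wz":0}]' --claw 5.5

```text
clock: 22.33
tcp_pos: [442.4, 342.7, 208.7]
eef_rot: [[-0.858, -0.514, 0.013], [-0.514, 0.858, 0.007], [-0.015, -0.0, -1.0]]
wrist_force: [0.4, -0.0, 0.6]
grip_width: 0.584
finger_force: 0.0
```

Request:
carry_out --targets '[{"dx":0.6,"dy":-1,"dz":-1,"wx":0,"wy":0,"wz":5},{"dx":1.8,"dy":-2.9,"dz":-2,"wx":0,"wy":0,"wz":12},{"dx":3,"dy":-4.8,"dz":-2,"wx":0,"wy":0,"wz":19},{"dx":4.2,"dy":-6.8,"dz":-2,"wx":0,"wy":0,"wz":26},{"dx":5.5,"dy":-8.8,"dz":-2,"wx":0,"wy":0,"wz":33},{"dx":6.8,"dy":-10.9,"dz":-2,"wx":0,"wy":0,"wz":40},{"dx":8.1,"dy":-13,"dz":-2,"wx":0,"wy":0,"wz":47},{"dx":9.4,"dy":-15.1,"dz":-2,"wx":0,"wy":0,"wz":54},{"dx":10.7,"dy":-17.2,"dz":-2,"wx":0,"wy":0,"wz":61},{"dx":12,"dy":-19.3,"dz":-2,"wx":0,"wy":0,"wz":68},{"dx":13.3,"dy":-21.4,"dz":-2,"wx":0,"wy":0,"wz":75},{"dx":14.6,"dy":-23.5,"dz":-2,"wx":0,"wy":0,"wz":82},{"dx":15.9,"dy":-25.6,"dz":-2,"wx":0,"wy":0,"wz":89},{"dx":17.2,"dy":-27.7,"dz":-2,"wx":0,"wy":0,"wz":96},{"dx":18.5,"dy":-29.8,"dz":-2,"wx":0,"wy":0,"wz":103},{"dx":19.8,"dy":-31.9,"dz":-2,"wx":0,"wy":0,"wz":110},{"dx":21.1,"dy":-34,"dz":-2,"wx":0,"wy":0,"wz":117},{"dx":22.3,"dy":-35.9,"dz":-2,"wx":0,"wy":0,"wz":124},{"dx":23.3,"dy":-37.5,"dz":-2,"wx":0,"wy":0,"wz":131},{"dx":23.7,"dy":-38.1,"dz":-2,"wx":0,"wy":0,"wz":138}]' --claw 8

```text
clock: 24.0
tcp_pos: [431.2, -110.6, 220.8]
eef_rot: [[0.301, 0.953, 0.001], [0.953, -0.301, -0.002], [-0.001, 0.001, -1.0]]
wrist_force: [-0.1, 0.4, 0.6]
grip_width: 0.852
finger_force: 0.0
```

Request:
carry_out --targets '[{"dx":0,"dy":0,"dz":0,"wx":0,"wy":0,"wz":7},{"dx":0,"dy":0,"dz":0,"wx":0,"wy":0,"wz":14},{"dx":0,"dy":0,"dz":0,"wx":0,"wy":0,"wz":21},{"dx":0,"dy":0,"dz":0,"wx":0,"wy":0,"wz":26},{"dx":0,"dy":0,"dz":0,"wx":0,"wy":0,"wz":26},{"dx":0,"dy":0,"dz":0,"wx":0,"wy":0,"wz":26}]'

```text
clock: 24.5
tcp_pos: [431.1, -108.2, 220.7]
eef_rot: [[0.681, 0.732, 0.0], [0.732, -0.681, -0.0], [0.0, 0.0, -1.0]]
wrist_force: [-0.2, 0.7, 0.2]
grip_width: 0.852
finger_force: 0.0
```

```bash
python3 e.py pics/w8.png coil
```

```text
24.55 [ 431.2 -108.2  220.7] b -0.75 0.851406485958284
coil 0.95 [265.5, 127.3, 56.6, 116.6] [ 434.986 -112.603    0.812] 0.012
  grasp [ 430.6 -108.5    0. ] tool delta [ -0.6  -0.3 220.7]
```

View pics/w8.png

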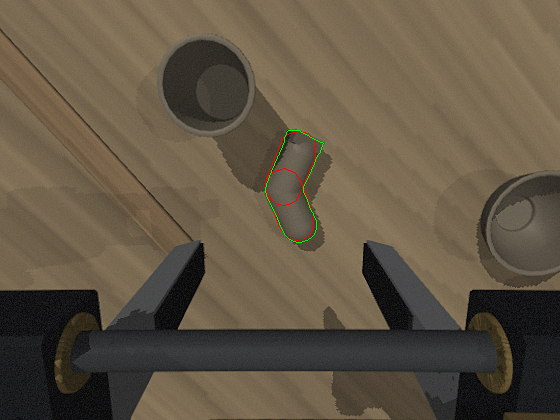

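The coil (290, 187) matches its model closely and is centred between the jaws, and the cup (205, 88) is clear.

Request:
carry_out --targets '[{"dx":-0.05,"dy":0,"dz":4,"wx":0,"wy":0,"wz":0},{"dx":-0.05,"dy":0,"dz":8,"wx":0,"wy":0,"wz":0},{"dx":-0.05,"dy":0,"dz":12,"wx":0,"wy":0,"wz":0},{"dx":-0.05,"dy":0,"dz":15.5,"wx":0,"wy":0,"wz":0},{"dx":-0.05,"dy":0,"dz":18,"wx":0,"wy":0,"wz":0},{"dx":-0.05,"dy":0,"dz":19.3,"wx":0,"wy":0,"wz":0},{"dx":-0.05,"dy":0,"dz":19.8,"wx":0,"wy":0,"wz":0},{"dx":-0.05,"dy":0,"dz":19.8,"wx":0,"wy":0,"wz":0},{"dx":-0.05,"dy":0,"dz":19.8,"wx":0,"wy":0,"wz":0}]'

```text
clock: 25.35
tcp_pos: [431.6, -108.9, 23.0]
eef_rot: [[0.683, 0.731, 0.001], [0.731, -0.683, -0.0], [0.0, 0.001, -1.0]]
wrist_force: [0.5, -0.4, 0.3]
grip_width: 0.848
finger_force: 0.0
```

Request:
carry_out --targets '[{"dx":0,"dy":0,"dz":0,"wx":0,"wy":0,"wz":0},{"dx":0,"dy":0,"dz":0,"wx":0,"wy":0,"wz":0},{"dx":0,"dy":0,"dz":0,"wx":0,"wy":0,"wz":0},{"dx":0,"dy":0,"dz":0,"wx":0,"wy":0,"wz":0},{"dx":0,"dy":0,"dz":0,"wx":0,"wy":0,"wz":0},{"dx":0,"dy":0,"dz":0,"wx":0,"wy":0,"wz":0},{"dx":0,"dy":0,"dz":0,"wx":0,"wy":0,"wz":0},{"dx":0,"dy":0,"dz":0,"wx":0,"wy":0,"wz":0}]' --claw 0 --force 25

```text
clock: 26.02
tcp_pos: [431.4, -108.7, 22.7]
eef_rot: [[0.683, 0.73, 0.001], [0.73, -0.683, -0.0], [0.0, 0.001, -1.0]]
wrist_force: [0.9, 0.2, 2.5]
grip_width: 0.427
finger_force: 23.2
```

Request:
carry_out --targets '[{"dx":0,"dy":0,"dz":-2,"wx":0,"wy":0,"wz":0},{"dx":0,"dy":0,"dz":-5.5,"wx":0,"wy":0,"wz":0},{"dx":0,"dy":0,"dz":-9.5,"wx":0,"wy":0,"wz":0},{"dx":0,"dy":0,"dz":-13.5,"wx":0,"wy":0,"wz":0},{"dx":0.6,"dy":-0.5,"dz":-16.5,"wx":0,"wy":0,"wz":0.5},{"dx":2,"dy":-1.6,"dz":-17.7,"wx":0,"wy":0,"wz":1},{"dx":4.4,"dy":-3.4,"dz":-17.7,"wx":0,"wy":0,"wz":2},{"dx":7.2,"dy":-5.6,"dz":-17.7,"wx":0,"wy":0,"wz":3.5},{"dx":10,"dy":-7.7,"dz":-17.7,"wx":0,"wy":0,"wz":5},{"dx":12.8,"dy":-9.9,"dz":-17.7,"wx":0,"wy":0,"wz":6.5},{"dx":15.6,"dy":-12.1,"dz":-17.7,"wx":0,"wy":0,"wz":8},{"dx":18.4,"dy":-14.2,"dz":-17.7,"wx":0,"wy":0,"wz":9.5},{"dx":21.2,"dy":-16.4,"dz":-17.7,"wx":0,"wy":0,"wz":11},{"dx":24,"dy":-18.6,"dz":-17.7,"wx":0,"wy":0,"wz":12.5},{"dx":26.8,"dy":-20.7,"dz":-17.7,"wx":0,"wy":0,"wz":14},{"dx":29.2,"dy":-22.6,"dz":-17.7,"wx":0,"wy":0,"wz":15},{"dx":30.8,"dy":-23.8,"dz":-17.7,"wx":0,"wy":0,"wz":15.7},{"dx":31.4,"dy":-24.3,"dz":-17.7,"wx":0,"wy":0,"wz":16},{"dx":31.4,"dy":-24.3,"dz":-17.7,"wx":0,"wy":0,"wz":16},{"dx":31.4,"dy":-24.3,"dz":-17.7,"wx":0,"wy":0,"wz":16}]'

```text
clock: 27.68
tcp_pos: [467.4, 285.7, 198.8]
eef_rot: [[0.858, 0.514, -0.001], [0.514, -0.858, -0.002], [-0.002, 0.001, -1.0]]
wrist_force: [-0.7, -0.2, -0.9]
grip_width: 0.42
finger_force: 23.2
```

```bash
python3 - <<'E'
from h import *
c=cam("wrist"); bot.grab_frame("wrist"); s=bot.get_state(); print(s["clock"],s["tcp_pos"].round(1),s["grip_width"])
O=np.array([461.5,308.5]); A=rz(.54)[:2,:2]
print("tcp tray",((s["tcp_pos"][:2]-O)@A).round(1))
for l,z in(("slab",57),("lump",72),("coil",180)):
    for x in bot.trace("wrist",l)[:3]:
        v,u=np.nonzero(x["pixels"]); p=((unproj(c,np.c_[u,v],z)[:,:2]-O)@A); print(l,round(x["p"],2),np.round(x["box"]),"tray min/max",np.percentile(p,2,0).round(),np.percentile(p,98,0).round())
E
```

```text
27.7333 [467.5 285.3 199. ] 0.4217755858760208
tcp tray [ -6.8 -23. ]
slab 0.58 [272. 151.  58.  29.] tray min/max [ 14. -59.] [ 33. -11.]
slab 0.37 [15. 25. 79. 86.] tray min/max [ 66. 125.] [119. 170.]
lump 0.74 [179. 152.  63.  86.] tray min/max [-29.  12.] [33. 56.]
coil 0.83 [240. 148. 125. 234.] tray min/max [-47. -55.] [42. -5.]
```

Request:
carry_out --targets '[{"dx":0,"dy":0.3,"dz":1.5,"wx":0,"wy":0,"wz":0},{"dx":0,"dy":0.3,"dz":4,"wx":0,"wy":0,"wz":0},{"dx":0,"dy":0.3,"dz":7,"wx":0,"wy":0,"wz":0},{"dx":0,"dy":0.3,"dz":9.3,"wx":0,"wy":0,"wz":0},{"dx":0,"dy":0.3,"dz":10.8,"wx":0,"wy":0,"wz":0},{"dx":0,"dy":0.3,"dz":11.5,"wx":0,"wy":0,"wz":0},{"dx":0,"dy":0.3,"dz":11.5,"wx":0,"wy":0,"wz":0},{"dx":0,"dy":0.3,"dz":11.5,"wx":0,"wy":0,"wz":0}]'

```text
clock: 28.55
tcp_pos: [470.1, 283.7, 85.0]
eef_rot: [[0.858, 0.513, 0.001], [0.513, -0.858, 0.0], [0.001, 0.0, -1.0]]
wrist_force: [-0.1, -0.1, 0.1]
grip_width: 0.417
finger_force: 23.2
```

Request:
carry_out --targets '[{"dx":0,"dy":0,"dz":0,"wx":0,"wy":0,"wz":0},{"dx":0,"dy":0,"dz":0,"wx":0,"wy":0,"wz":0},{"dx":0,"dy":0,"dz":0,"wx":0,"wy":0,"wz":0},{"dx":0,"dy":0,"dz":0,"wx":0,"wy":0,"wz":0},{"dx":0,"dy":0,"dz":-1,"wx":0,"wy":0,"wz":0},{"dx":0,"dy":0,"dz":-3.5,"wx":0,"wy":0,"wz":0},{"dx":0,"dy":0,"dz":-7,"wx":0,"wy":0,"wz":0},{"dx":0,"dy":0,"dz":-11,"wx":0,"wy":0,"wz":0},{"dx":0,"dy":0,"dz":-15,"wx":0,"wy":0,"wz":0},{"dx":-3,"dy":3,"dz":-18,"wx":0,"wy":0,"wz":0},{"dx":-6,"dy":6,"dz":-20,"wx":0,"wy":0,"wz":0},{"dx":-9,"dy":9,"dz":-20,"wx":0,"wy":0,"wz":0},{"dx":-12,"dy":12,"dz":-20,"wx":0,"wy":0,"wz":0},{"dx":-12,"dy":12,"dz":-20,"wx":0,"wy":0,"wz":0},{"dx":-12,"dy":12,"dz":-20,"wx":0,"wy":0,"wz":0}]' --claw 4.8

```text
clock: 29.8
tcp_pos: [427.2, 116.7, 286.1]
eef_rot: [[0.86, 0.51, 0.002], [0.51, -0.86, -0.001], [0.001, 0.002, -1.0]]
wrist_force: [-0.0, 0.6, 0.2]
grip_width: 0.511
finger_force: 0.0
```

```bash
python3 - <<'E'
from h import *
s=bot.get_state(); print(s["clock"],s["tcp_pos"].round(1),s["grip_width"],s["wrist_force"].round(1))
O=np.array([461.5,308.5]); A=rz(.54)[:2,:2]
for n in("wrist","top","scene"):
    bot.grab_frame(n); c=cam(n)
    for l,z in(("slab",57),("lump",72),("coil",80),("tray",97),("stop",172),("cup",60),("bowl",40),("brush",8)):
        for x in bot.trace(n,l)[:2]:
            v,u=np.nonzero(x["pixels"]); w=unproj(c,np.c_[u,v],z)[:,:2]; p=(w-O)@A
            print(n,l,round(x["p"],2),np.round(x["box"]).astype(int).tolist(),"w",w.mean(0).round(),"tray min/max",np.percentile(p,2,0).round(),np.percentile(p,98,0).round())
E
```

```text
29.8 [427.2 116.7 286.1] 0.5112532560306797 [-0.   0.6  0.2]
wrist slab 0.62 [173, 10, 31, 85] w [488. 259.] tray min/max [-36. -66.] [ 30. -43.]
wrist slab 0.17 [0, 2, 231, 126] w [436. 318.] tray min/max [-69. -91.] [ 42. 110.]
wrist lump 0.65 [56, 8, 68, 86] w [444. 332.] tray min/max [-35.   3.] [29. 55.]
wrist coil 0.55 [129, 0, 62, 119] w [474. 274.] tray min/max [-55. -58.] [ 36. -13.]
wrist tray 0.77 [0, 1, 232, 127] w [442. 301.] tray min/max [-69. -97.] [31. 84.]
wrist cup 0.86 [357, 185, 79, 77] w [449.  -4.] tray min/max [-211. -302.] [-134. -224.]
wrist cup 0.43 [341, 0, 45, 0] w [610. 143.] tray min/max [  42. -240.] [  42. -200.]
top lump 0.74 [176, 253, 15, 24] w [437. 338.] tray min/max [-38.  16.] [29. 61.]
top lump 0.43 [152, 218, 46, 75] w [470. 366.] tray min/max [-68. -46.] [114.  92.]
top coil 0.51 [174, 254, 18, 23] w [436. 337.] tray min/max [-40.  14.] [28. 61.]
top tray 0.72 [153, 216, 44, 75] w [468. 359.] tray min/max [-72. -49.] [109.  88.]
top stop 0.43 [146, 234, 8, 15] w [491. 422.] tray min/max [67. 71.] [101.  93.]
top cup 0.95 [280, 250, 16, 24] w 
[... 310 characters left out ...]
]
scene lump 0.65 [399, 222, 21, 7] w [468. 342.] tray min/max [ 2. -3.] [42. 52.]
scene coil 0.52 [368, 207, 26, 27] w [471. 264.] tray min/max [-52. -64.] [ 46. -21.]
scene stop 0.62 [446, 200, 12, 14] w [487. 425.] tray min/max [58. 70.] [104. 100.]
scene cup 0.87 [273, 181, 28, 39] w [460.   1.] tray min/max [-229. -298.] [ -88. -222.]
scene cup 0.54 [371, 207, 18, 29] w [445. 259.] tray min/max [-70. -51.] [ 19. -13.]
scene bowl 0.76 [156, 195, 34, 28] w [ 582. -287.] tray min/max [-258. -616.] [-147. -529.]
scene brush 0.59 [358, 184, 89, 57] w [344. 325.] tray min/max [-182.  -72.] [ -3. 199.]
scene brush 0.47 [157, 192, 37, 31] w [ 550. -307.] tray min/max [-295. -619.] [-184. -528.]
```

All three pieces lie inside the tray. One last check that nothing shifted at the collar: compare the scene view now with the one taken just after hanging.

```bash
python3 - <<'E'
from h import *
a=cv2.imread("pics/w5.png")[:,512:]
g=bot.grab_frame("scene")[120:300,290:510,::-1]; g=cv2.resize(g,None,fx=2.3,fy=1.6*200/180,interpolation=cv2.INTER_CUBIC); g=cv2.resize(g,(288,320))
for nm,(x0,y0,w,h) in dict(board=(140,112,60,50),hook=(185,142,30,50),hook2=(125,155,30,60),collar=(203,140,25,30),post=(250,135,28,80)).items():
    r=cv2.matchTemplate(cv2.resize(g[y0-8:y0+h+8,x0-8:x0+w+8],None,fx=4,fy=4),cv2.resize(a[y0:y0+h,x0:x0+w],None,fx=4,fy=4),cv2.TM_CCOEFF_NORMED)
    _,v,_,p=cv2.minMaxLoc(r); print(nm,round(v,3),"shift px",(p[0]-32)/4/1.31,(p[1]-32)/4/1.78)
E
```

```text
board 0.957 shift px -1.1450381679389312 -1.2640449438202248
hook 0.946 shift px -0.7633587786259541 -0.5617977528089888
hook2 0.496 shift px -0.5725190839694656 -0.2808988764044944
collar 0.941 shift px -0.5725190839694656 -0.42134831460674155
post 1.0 shift px 0.0 0.0
```

Request:
carry_out --targets '[{"dx":0,"dy":0,"dz":-3,"wx":0,"wy":0,"wz":-6},{"dx":1,"dy":-0.8,"dz":-5,"wx":0,"wy":0,"wz":-13},{"dx":3,"dy":-2.3,"dz":-5,"wx":0,"wy":0,"wz":-20},{"dx":5,"dy":-3.9,"dz":-5,"wx":0,"wy":0,"wz":-27},{"dx":7,"dy":-5.4,"dz":-5,"wx":0,"wy":0,"wz":-34},{"dx":9,"dy":-7,"dz":-5,"wx":0,"wy":0,"wz":-41},{"dx":11,"dy":-8.5,"dz":-5,"wx":0,"wy":0,"wz":-48},{"dx":13,"dy":-10,"dz":-5,"wx":0,"wy":0,"wz":-55},{"dx":15,"dy":-11.6,"dz":-5,"wx":0,"wy":0,"wz":-62},{"dx":17,"dy":-13.1,"dz":-5,"wx":0,"wy":0,"wz":-69},{"dx":18.5,"dy":-14.3,"dz":-5,"wx":0,"wy":0,"wz":-76},{"dx":19.4,"dy":-14.9,"dz":-5,"wx":0,"wy":0,"wz":-83},{"dx":19.4,"dy":-14.9,"dz":-5,"wx":0,"wy":0,"wz":-90},{"dx":19.4,"dy":-14.9,"dz":-5,"wx":0,"wy":0,"wz":-90},{"dx":19.4,"dy":-14.9,"dz":-5,"wx":0,"wy":0,"wz":-90},{"dx":19.4,"dy":-14.9,"dz":-5,"wx":0,"wy":0,"wz":-90}]'

```text
clock: 32.53
tcp_pos: [518.0, 346.7, 334.5]
eef_rot: [[-0.511, 0.859, -0.0], [0.859, 0.511, -0.0], [-0.0, -0.0, -1.0]]
wrist_force: [-0.3, 0.2, -0.4]
grip_width: 0.509
finger_force: 0.0
```

```bash
python3 - <<'E'
from h import *
f=bot.grab_frame("wrist"); c=cam("wrist"); s=bot.get_state(); print(s["clock"],s["tcp_pos"].round(1))
b=cv2.resize(f[0:200,80:400],None,fx=1.6,fy=1.6,interpolation=cv2.INTER_CUBIC)[:,:,::-1].copy()
a=cv2.imread("pics/w5.png")[:,:512].copy()
for nm,im in(("then",a),("now",b)):
    # profiles down the hook/collar column (hook's outer half, off the rail) and the rail column
    g=im.mean(2)
    for u in (340,374): print(nm,u,[int(x) for x in g[140:236,u-3:u+4].mean(1)[::2]])
for nm,(x0,y0,w,h) in dict(collar=(316,146,74,40),hook=(316,194,74,34),board=(304,236,30,60),rim=(150,148,120,14)).items():
    r=cv2.matchTemplate(cv2.resize(b[y0-16:y0+h+16,x0-16:x0+w+16],None,fx=4,fy=4),cv2.resize(a[y0:y0+h,x0:x0+w],None,fx=4,fy=4),cv2.TM_CCOEFF_NORMED)
    _,v,_,p=cv2.minMaxLoc(r); print(nm,round(v,3),"shift px",(p[0]-64)/4/1.6,(p[1]-64)/4/1.6)
E
```

```text
32.5833 [518.  346.6 334.6]
then 340 [62, 65, 64, 65, 64, 50, 43, 39, 46, 41, 44, 47, 47, 46, 46, 46, 46, 47, 41, 44, 36, 35, 33, 36, 31, 36, 88, 110, 121, 135, 146, 156, 152, 152, 152, 151, 150, 155, 156, 155, 156, 162, 90, 59, 65, 64, 66, 64]
then 374 [115, 115, 115, 118, 117, 82, 47, 51, 50, 52, 51, 48, 49, 49, 52, 46, 51, 50, 48, 50, 49, 48, 48, 49, 42, 51, 128, 160, 156, 155, 156, 158, 154, 152, 153, 153, 153, 155, 158, 155, 154, 159, 127, 113, 115, 112, 111, 110]
now 340 [66, 64, 65, 64, 65, 66, 64, 50, 41, 44, 44, 47, 44, 46, 48, 49, 48, 46, 48, 48, 45, 43, 36, 39, 35, 37, 34, 32, 84, 117, 119, 140, 154, 161, 155, 154, 154, 152, 152, 155, 159, 156, 155, 159, 126, 50, 64, 67]
now 374 [115, 116, 117, 119, 117, 121, 116, 74, 44, 52, 51, 53, 51, 51, 50, 51, 50, 50, 48, 51, 49, 51, 48, 50, 50, 49, 45, 47, 126, 159, 151, 151, 152, 153, 151, 151, 150, 149, 149, 150, 151, 146, 145, 146, 136, 114, 118, 116]
collar 0.976 shift px 0.0 2.34375
hook 0.814 shift px -5.9375 2.8125
board 0.885 shift px -9.6875 3.28125
rim 0.979 shift px -0.15625 2.34375
```

```bash
python3 -c "
from rig import bot
print(bot.close_job())"
```

```text
the job is handed in; nothing more can be done
None
```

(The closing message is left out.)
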